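# Stack the filler plates and hold the locker's sprung cover at its balance

### The job

Get things ready for me to load the small grey bench locker: first stack the three aluminium plates on the bench into one pile, edges squared up. Then take the bar handle of the locker's sprung cover, raise the cover clearly past its balance point (the upper of the two stubs on the quadrant at its side) but not thrown wide open, bring it back to just below balance, between the two stubs, and finish there, still holding the bar with the cover kept still. Leave the oil can and tape roll where they are.

Things in the scene. Friction and masses are not known exactly. Their poses are not given: they have to be found in the camera images.
- plate_a_center (a point): loose aluminium filler plate, 80 (x) by 45 (y) by 12 mm thick (z, up), about 0.12 kg, with two dark hole marks on its long axis; all three are alike and may go in any order. The point is its centre, 6 mm above its underside
- plate_b_center (a point): loose aluminium filler plate, 80 (x) by 45 (y) by 12 mm thick (z, up), about 0.12 kg, with two dark hole marks on its long axis; all three are alike and may go in any order. The point is its centre, 6 mm above its underside
- plate_c_center (a point): loose aluminium filler plate, 80 (x) by 45 (y) by 12 mm thick (z, up), about 0.12 kg, with two dark hole marks on its long axis; all three are alike and may go in any order. The point is its centre, 6 mm above its underside
- locker: grey steel bench locker, fixed: 130 deep (x), 160 wide (y), 80 mm high without cover. Origin: centre of underside; its +x points from front to hinge, its front faces roughly the robot; y along hinge and bar. Right of it (93 mm to its -y) a thin steel quadrant, 85 mm radius about the hinge, with two radial stubs: at 46 degrees of opening and, upper, at 60, the balance; a pointer on the cover passes them
- cover (a joint): cover's opening in rad: 0 shut (level), grows as the front rises, stop at 1.9. Its springs carry part of its 0.9 kg: balance at 1.05; below it sinks shut, above it swings open by itself. About 1.2 N up at the bar raises it from shut, nothing at balance, a few tenths of a newton near it. Clearly past balance: over 1.12; just below: 0.80 to 1.04; wide open: over 1.5
- cover_bar (a point): middle of the bar handle: round steel bar, 12 mm thick, 110 mm long along its y, in the cover's plane, 60 mm in front of the cover's front edge (arms at both ends), 194 mm from the hinge line; shut, 83 mm above the bench, nothing below. Pinch from above, one finger either side (one between bar and cover); it turns in the fingers. Axes turn with the cover: y along the bar, x to the hinge
- cover_hinge (a point): middle of the cover's hinge line at the locker's rear top edge, 83 mm above the bench; the line runs along the locker's y. The bar moves on a 194 mm circle about it in the locker's x-z plane
- oil_can: red oil can, 64 mm across, 140 mm high with its spout; a bystander. Origin at the centre of its underside, z up
- tape_roll: brown tape roll lying flat, 74 mm across, 25 mm high; a bystander. Origin at the centre of its underside
Mind the look-alikes: they are no part of the job. Leave any blue look-alike of the part that bears plate_c_center alone.

How it is judged:
On the way, in this order (a step that is already met when the one before it is completed fails the run):
1. the three plates lie in one squared pile on the bench, the fingers off them, the cover still shut (horizontal distance between plate_a_center and plate_b_center below 0.008 m and angle between the x axis of plate_a_center and the x axis of plate_b_center, either way round below 0.12 rad and horizontal distance between each of plate_b_center, plate_a_center and plate_c_center below 0.008 m and angle between the x axis of each of plate_b_center, plate_a_center and the x axis of plate_c_center, either way round below 0.12 rad and height (world z) of each of plate_a_center, plate_b_center, plate_c_center below 0.033 m and angle between each of plate_a_center, plate_b_center, plate_c_center's own z axis and vertical below 0.08 rad and value of joint cover below 0.1 rad and contact force between the fingers and plate_a below 0.05 N and contact force between the fingers and plate_b below 0.05 N and contact force between the fingers and plate_c below 0.05 N), for 0.2 s.
2. the cover has been raised past its balance point with the fingers on it (value of joint cover above 1.12 rad and contact force between the fingers and cover above 0.15 N), for 0.1 s.
At the end, for the whole second after the job is handed in: Plates in one flat pile on the bench (centres within 8 mm, edges within 0.12 rad); cover still at 0.80 to 1.04 rad, just below balance (1.05), held by the fingers (0.15 N or more) and nothing else; oil can and tape roll within 30 mm of their starts (horizontal distance between plate_a_center and plate_b_center below 0.008 m and angle between the x axis of plate_a_center and the x axis of plate_b_center, either way round below 0.12 rad and horizontal distance between each of plate_b_center, plate_a_center and plate_c_center below 0.008 m and angle between the x axis of each of plate_b_center, plate_a_center and the x axis of plate_c_center, either way round below 0.12 rad and height (world z) of each of plate_a_center, plate_b_center, plate_c_center below 0.033 m and angle between each of plate_a_center, plate_b_center, plate_c_center's own z axis and vertical below 0.08 rad and value of joint cover between 0.79 and 1.047 rad and velocity of joint cover between -0.1 and 0.1 rad/s and contact force between the fingers and cover above 0.15 N and contact force between each of plate_a, plate_b, plate_c, oil_can, tape_roll and cover below 0.01 N and distance of each of oil_can, tape_roll from where it was at the start of the episode below 0.03 m); the arm keeps its last pose, push and grip.
It fails at once if the cover is thrown wide open (beyond 1.5 rad) (value of joint cover above 1.5 rad).
It fails at once if the oil can is shoved aside (more than 30 mm) (distance of oil_can from where it was at the start of the episode above 0.03 m).
It fails at once if the tape roll is shoved aside (more than 30 mm) (distance of tape_roll from where it was at the start of the episode above 0.03 m).
It also fails if it takes over 61 s, if anything falls off the work surface, if the arm or the gripper's body presses on something with over 40 N, if the wrist force passes 120 N, or if a joint passes its speed limit or range.

### The arm

A 7-joint arm with a two-finger parallel gripper is mounted at the origin on the work surface; the furniture and walls round the work are solid. World frame = base frame: x ahead of the robot, y to its left, z up, the work surface at z = 0. Lengths are in m, angles in rad, forces in N, time in s.
With the tool pointing down it reaches from about 0.4 to 0.75 m from the base axis. Payload 19.5 kg.
Tool frame: the origin (TCP) lies between the finger pads; the fingertips stand 22 mm ahead of it and the grasp point (between the pads) lies 3 mm ahead of it; z points along the fingers, y is the line along which they close (so a half turn about z gives the same grasp; the last joint's range is limited). The gripper opens to 85 mm and grips with 20 to 120 N. Pads are 22 mm wide; open, the fingers measure 114 mm over their backs; the gripper's body (76 mm by 85 mm) begins 54 mm behind the grasp point. The pads swing forward as they close: fully open they stand 13 mm farther back than shut.
Start: joints at [-1.381, 0.707, -0.028, 1.485, 0.022, 0.951, -0.075], TCP at [0.132, 0.56, 0.253] pointing down, gripper open.
Joint ranges: [-2.71, 2.71], [-0.32, 2.16], [-1.57, 1.52], [0, 2.45], [-1.46, 4.6], [0, 2.02], [-2.83, 2.83]. Speed limits (rad/s): [1.89, 1.89, 2.57, 2.57, 3.01, 3.01, 3.01].

### API

Orientations are given as a unit quaternion [w, x, y, z].
In Python, from rig import status, read_camera, camera_params, hand_in gives the robot as it stands. The module is installed in compiled form; this text tells all that it offers.
- The arm moves only by the tool drive_tool, never from a script. Its argument "deltas" is a list of rows, each an object of numbers: "hand": the closure in counts, from 0 (fully open) to 255 (shut); "x", "y", "z": the shift along the tool's x, y, z in units of 30 mm (1.0 is 30 mm); "ax", "ay", "az": the turn, a rotation vector about the tool's x, y, z in units of 8 degrees (1.0 is 8 degrees). In form: [{"hand": .., "x": .., "y": .., "z": .., "ax": .., "ay": .., "az": ..}, ...]. A call has exactly 8 rows; each row shifts and turns the commanded pose from where the row before left it, along the tool's axes as they then stand; what a row does not reach is not made up. A row lasts 1/8 s, in which the tool goes at most 62.5 mm and 10.7 degrees, less where a joint would pass 70% of its speed; a pose out of reach is approached as far as the arm can. A call is refused whole if a number of a shift passes 1 or a number of a turn 1, either way. A call with a gripper value outside its range is refused whole. The fingers move at their own pace and stop on an object; the grip force is fixed at half the most. Time passes only in rows, so rows that do not move let the fingers close, or fill a call up. It gives the time, the measured TCP pose, the force, the opening and the grip force at its end, in the units of the state.
- status.sense(): the state, without advancing time (a new reading comes with each control period).
- read_camera(name): name is "scene" or "top" or "wrist"; returns the picture (420x560x3 uint8, red, green, blue); there is no depth.
- camera_params(name): a dict with "intrinsics" (3x3 intrinsics, pixels), "xyz" and "attitude" of the camera in the world. Camera axes: x right, y up, looking along -z (the intrinsics and any distortion apply to the point x, -y, -z); pixel columns grow to the right and rows downward; lengths in m; the calibration is good to about 2 mm. A picture is of the moment at which its call begins: read the wrist's pose just before it. camera_params takes no time and is no camera call; for the wrist camera it gives the pose at the moment of the call.
- hand_in(): hands the job in; it is judged then, once.
The state is a dict: "time": time; "joint_pos": joint angles; "dq": joint speeds; "effort": joint torques, N m; "tool_pos": TCP position; "tcp_rot": TCP orientation; "wrist_force": force on the tool from outside, world axes, zero at the start; "torque": the same for the moment, N m; "grip_width": finger opening in m; "grip_force": force on a finger pad.
Only numpy, scipy, OpenCV 4.12 (cv2) and the standard library are available. Lean on these libraries where they do the work, as an engineer would, in place of code of your own. Each camera call takes 0.05 s, during which the arm holds its last target. There are 200 camera calls.

## Working session

There is one attempt and no reset: what is moved stays moved. The work goes in short steps, Python scripts to look and compute and a tool call to move; the robot and the scene stay as the last step left them, time stands still between calls to the robot, and variables do not carry over. Pictures are saved under pics/ and viewed, at most 10 in all, crops included, and the job is handed in when it is done.

Besides the shell and the picture viewer there is one more tool, called as name([rows], argument=value, ...), one row to a line, values as JSON. drive_tool: Moves the arm, as the interface text tells. Its arguments: {"type":"object","properties":{"deltas":{"type":"array"}},"required":["deltas"]}

```bash
mkdir -p pics
python3 - <<'E'
from rig import *
import cv2,numpy as np
s=status.sense();print({k:np.round(v,3).tolist() for k,v in s.items()})
for n in("top","scene"):
    im=read_camera(n);np.save(f"pics/{n}0.npy",im);cv2.imwrite(f"pics/{n}0.png",cv2.cvtColor(im,cv2.COLOR_RGB2BGR));print(n,camera_params(n))
E
```

```text
{'time': 0.0, 'joint_pos': [-1.381, 0.707, -0.028, 1.485, 0.022, 0.951, -0.076], 'dq': [0.0, 0.001, 0.001, 0.002, 0.001, -0.002, 0.001], 'effort': [0.001, -88.323, 1.235, -23.616, 0.017, 0.007, -0.0], 'tool_pos': [0.132, 0.559, 0.253], 'tcp_rot': [-0.0, 0.116, 0.993, -0.001], 'wrist_force': [-0.245, -1.053, -0.607], 'torque': [0.021, -0.028, -0.03], 'grip_force': 0.0, 'grip_width': 0.085}
top {'intrinsics': array([[540.04502851,   0.        , 286.83752792],
       [  0.        , 540.04502851, 206.55225552],
       [  0.        ,   0.        ,   1.        ]]), 'xyz': array([0.23236247, 0.14233822, 1.34724251]), 'attitude': array([ 0.71063164,  0.04906172, -0.04384986, -0.70048041])}
scene {'intrinsics': array([[515.49772648,   0.        , 271.83945103],
       [  0.        , 515.49772648, 212.82661927],
       [  0.        ,   0.        ,   1.        ]]), 'xyz': array([ 0.03429376, -0.60152432,  0.83793972]), 'attitude': array([ 0.89261121,  0.39683608, -0.09483925, -0.19175993])}
```

View pics/top0.png

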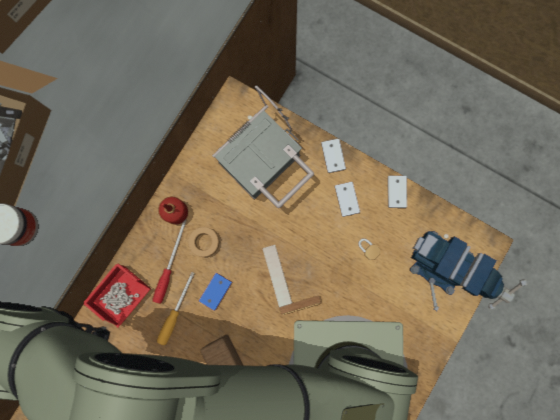

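View pics/scene0.png

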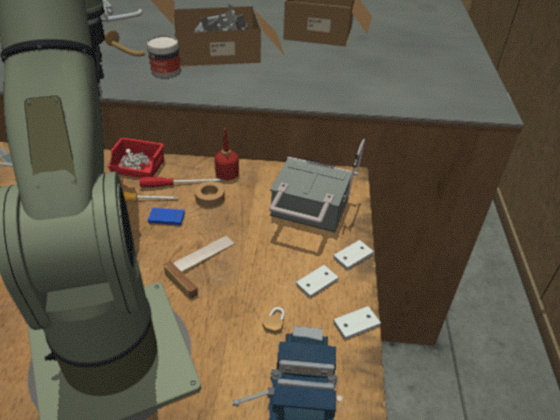

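The top view shows three aluminium plates at (333,155), (347,198) and (397,191). The possible confusions are the blue plate at (215,291) and the scraper blade at (277,275); neither has two holes on aluminium. The locker is at (258,152), with its bar running from about (280,206) to (312,176). The oil can is at (172,210) and the tape roll at (205,242).

```bash
cat > h.py <<'E'
from rig import *
import cv2,numpy as np
from scipy.spatial.transform import Rotation as R
def rot(q): return R.from_quat([q[1],q[2],q[3],q[0]])
def ray(p,uv):
    K=p["intrinsics"];d=np.linalg.inv(K)@[uv[0],uv[1],1];d=rot(p["attitude"]).apply([d[0],-d[1],-d[2]]);return np.array(p["xyz"]),d
def onplane(p,uv,z):
    o,d=ray(p,uv);return o+d*(z-o[2])/d[2]
def proj(p,X):
    c=rot(p["attitude"]).inv().apply(np.asarray(X)-p["xyz"]);v=p["intrinsics"]@[c[0],-c[1],-c[2]];return v[:2]/v[2]
def plates(im,p,z=.012):
    hsv=cv2.cvtColor(im,cv2.COLOR_RGB2HSV)
    m=((hsv[...,1]<45)&(hsv[...,2]>170)).astype(np.uint8)
    m=cv2.morphologyEx(m,cv2.MORPH_CLOSE,np.ones((5,5)))
    out=[]
    for c in cv2.findContours(m,cv2.RETR_EXTERNAL,cv2.CHAIN_APPROX_NONE)[0]:
        if cv2.contourArea(c)<150: continue
        W=np.array([onplane(p,q,z)[:2] for q in c[:,0]])
        r=cv2.minAreaRect((W*1000).astype(np.float32));b=cv2.boxPoints(r)
        e=[b[1]-b[0],b[2]-b[1]];e=max(e,key=np.linalg.norm)
        out.append((c[:,0].mean(0).round(0).tolist(),np.round(r[0],1).tolist(),np.round(r[1],1).tolist(),round(np.degrees(np.arctan2(e[1],e[0]))%180,1)))
    return out
E
python3 - <<'E'
from h import *
for n in("top","scene"):
    im=np.load(f"pics/{n}0.npy");p=camera_params(n)
    for o in plates(im,p): print(n,o)
p=camera_params("top");im=np.load("pics/top0.npy")
for nm,uv,z in(("can",(172,210),.06),("tape",(205,242),.025),("bl",(280,206),.083),("br",(312,176),.083)): print(nm,onplane(p,uv,z).round(3))
p2=camera_params("scene");i2=np.load("pics/scene0.npy")
a=cv2.resize(im[80:225,205:345],None,fx=4,fy=4,interpolation=2);b=cv2.resize(i2[130:240,260:380],None,fx=4,fy=4,interpolation=2)
# sidebyside within 800x600: scale
a=cv2.resize(a,(400,414));b=cv2.resize(b,(400,367));c=np.zeros((414,800,3),np.uint8);c[:,:400]=a;c[:367,400:]=b
cv2.imwrite("pics/crop.png",c[...,::-1])
E
```

```text
top ([276.0, 275.0], [238.6, 176.1], [147.5, 31.4], np.float32(16.8))
top ([6.0, 223.0], [359.5, 846.7], [95.6, 42.5], np.float32(4.8))
top ([347.0, 198.0], [431.8, 3.6], [79.0, 45.4], np.float32(13.8))
top ([397.0, 191.0], [452.1, -122.6], [42.5, 76.9], np.float32(179.4))
top ([285.0, 180.0], [486.7, 166.8], [94.7, 132.8], np.float32(135.5))
top ([333.0, 155.0], [542.2, 38.8], [78.6, 45.4], np.float32(13.5))
scene ([356.0, 321.0], [453.0, -122.2], [44.4, 79.6], np.float32(179.9))
scene ([317.0, 279.0], [432.1, 3.1], [78.6, 44.8], np.float32(14.1))
scene ([354.0, 253.0], [543.1, 38.4], [79.4, 44.6], np.float32(12.3))
scene ([203.0, 253.0], [240.3, 170.8], [136.4, 29.1], np.float32(13.6))
scene ([162.0, 42.0], [454.8, 1272.6], [80.7, 102.9], np.float32(157.5))
can [0.39  0.429 0.06 ]
tape [0.317 0.353 0.025]
bl [0.401 0.169 0.083]
br [0.474 0.094 0.083]
```

View pics/crop.png

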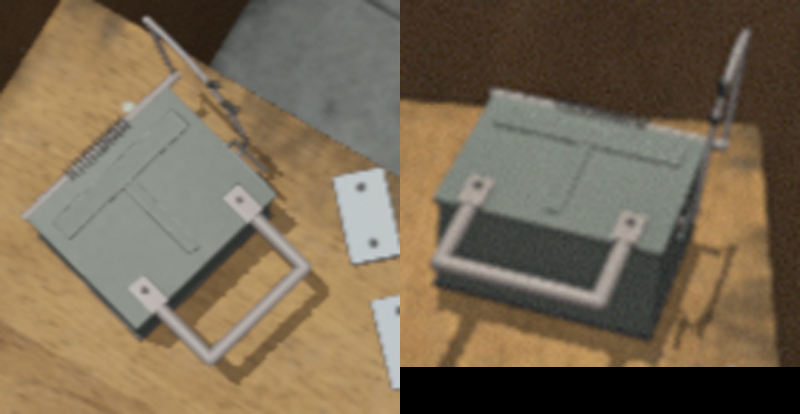

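The close crop confirms the choice: the cover is shut, the bar is pinchable, and each plate shows two holes. Next I'll plan the first reach, taking plate A to go onto plate B.

```bash
cat >> h.py <<'E'
def plan(xyz,yaw,n,nr=None,s=None,r0=0):
    """n rows to TCP xyz, tool down with y axis at yaw deg; turn spread over rows r0..r0+nr"""
    s=s or status.sense();p=np.array(s["tool_pos"]);q=rot(s["tcp_rot"]);nr=nr or n
    Y=np.array([np.cos(np.radians(yaw)),np.sin(np.radians(yaw)),0]);Z=np.array([0,0,-1.])
    T=R.from_matrix(np.array([np.cross(Y,Z),Y,Z]).T);w=(q.inv()*T).as_rotvec(degrees=True)
    step=(np.array(xyz)-p)/n
    for i in range(n):
        d=q.inv().apply(step)/.03;a=w/8/nr*(r0<=i<r0+nr)
        print(i,"xyz",d.round(2),"a",a.round(2));q=q*R.from_rotvec(a*8,degrees=True)
def st():
    s=status.sense();q=rot(s["tcp_rot"]);y=q.apply([0,1,0]);z=q.apply([0,0,1])
    print("t",round(s["time"],2),"p",np.round(s["tool_pos"],4),"yaw",np.degrees(np.arctan2(y[1],y[0])).round(2),"z",z.round(3),"F",np.round(s["wrist_force"],2),"w",round(s["grip_width"],4),"j",np.round(s["joint_pos"],2))
    return s
E
python3 - <<'E'
from h import *
st();plan((.5426,.0386,.24),103.3,24,8)
for a,b in(((278.9,204.3),(311.8,173.8)),((213.75,155.3),(267.3,105.6))):
    p=camera_params("top");print(onplane(p,a,.083),onplane(p,b,.083))
p=camera_params("scene");print(onplane(p,(271.1,208.9),.083),onplane(p,(320.6,220),.083))
E
```

```text
t 0.1 p [0.1321 0.5594 0.2529] yaw 76.72 z [-0.    -0.001 -1.   ] F [ 0.12  0.55 -0.08] w 0.0855 j [-1.38  0.71 -0.03  1.48  0.02  0.95 -0.08]
0 xyz [-0.72 -0.57  0.02] a [-0.   -0.   -0.42]
1 xyz [-0.69 -0.61  0.02] a [-0.   -0.   -0.42]
2 xyz [-0.65 -0.65  0.02] a [-0.   -0.   -0.42]
3 xyz [-0.61 -0.69  0.02] a [-0.   -0.   -0.42]
4 xyz [-0.57 -0.72  0.02] a [-0.   -0.   -0.42]
5 xyz [-0.53 -0.76  0.02] a [-0.   -0.   -0.42]
6 xyz [-0.48 -0.78  0.02] a [-0.   -0.   -0.42]
7 xyz [-0.44 -0.81  0.02] a [-0.   -0.   -0.42]
8 xyz [-0.39 -0.84  0.02] a [-0. -0. -0.]
9 xyz [-0.39 -0.84  0.02] a [-0. -0. -0.]
10 xyz [-0.39 -0.84  0.02] a [-0. -0. -0.]
11 xyz [-0.39 -0.84  0.02] a [-0. -0. -0.]
12 xyz [-0.39 -0.84  0.02] a [-0. -0. -0.]
13 xyz [-0.39 -0.84  0.02] a [-0. -0. -0.]
14 xyz [-0.39 -0.84  0.02] a [-0. -0. -0.]
15 xyz [-0.39 -0.84  0.02] a [-0. -0. -0.]
16 xyz [-0.39 -0.84  0.02] a [-0. -0. -0.]
17 xyz [-0.39 -0.84  0.02] a [-0. -0. -0.]
18 xyz [-0.39 -0.84  0.02] a [-0. -0. -0.]
19 xyz [-0.39 -0.84  0.02] a [-0. -0. -0.]
20 xyz [-0.39 -0.84  0.02] a [-0. -0. -0.]
21 xyz [-0.39 -0.84  0.02] a [-0. -0. -0.]
22 xyz [-0.39 -0.84  0.02] a [-0. -0. -0.]
23 xyz [-0.39 -0.84  0.02] a [-0. -0. -0.]
[0.40460199 0.17175438 0.083     ] [0.47894081 0.09468265 0.083     ]
[0.52078626 0.32968121 0.083     ] [0.64543645 0.20388702 0.083     ]
[0.40209869 0.17158719 0.083     ] [0.48529072 0.09561498 0.083     ]
```

drive_tool([
  {"hand": 0, "x": -0.72, "y": -0.57, "z": 0, "ax": 0, "ay": 0, "az": -0.42},
  {"hand": 0, "x": -0.69, "y": -0.61, "z": 0, "ax": 0, "ay": 0, "az": -0.42},
  {"hand": 0, "x": -0.65, "y": -0.65, "z": 0, "ax": 0, "ay": 0, "az": -0.42},
  {"hand": 0, "x": -0.61, "y": -0.69, "z": 0, "ax": 0, "ay": 0, "az": -0.42},
  {"hand": 0, "x": -0.57, "y": -0.72, "z": 0, "ax": 0, "ay": 0, "az": -0.42},
  {"hand": 0, "x": -0.53, "y": -0.76, "z": 0, "ax": 0, "ay": 0, "az": -0.42},
  {"hand": 0, "x": -0.48, "y": -0.78, "z": 0, "ax": 0, "ay": 0, "az": -0.42},
  {"hand": 0, "x": -0.44, "y": -0.81, "z": 0, "ax": 0, "ay": 0, "az": -0.42},
])

```text
time: 1.1
tool_pos: [0.27, 0.3859, 0.2532]
tcp_rot: [-0.0, -0.119, 0.993, -0.0]
wrist_force: [-0.8, 0.0, 0.1]
grip_width: 0.0853
grip_force: 0.0
```

drive_tool([
  {"hand": 0, "x": -0.39, "y": -0.84, "z": 0, "ax": 0, "ay": 0, "az": 0},
  {"hand": 0, "x": -0.39, "y": -0.84, "z": 0, "ax": 0, "ay": 0, "az": 0},
  {"hand": 0, "x": -0.39, "y": -0.84, "z": 0, "ax": 0, "ay": 0, "az": 0},
  {"hand": 0, "x": -0.39, "y": -0.84, "z": 0, "ax": 0, "ay": 0, "az": 0},
  {"hand": 0, "x": -0.39, "y": -0.84, "z": 0, "ax": 0, "ay": 0, "az": 0},
  {"hand": 0, "x": -0.39, "y": -0.84, "z": 0, "ax": 0, "ay": 0, "az": 0},
  {"hand": 0, "x": -0.39, "y": -0.84, "z": 0, "ax": 0, "ay": 0, "az": 0},
  {"hand": 0, "x": -0.39, "y": -0.84, "z": 0, "ax": 0, "ay": 0, "az": 0},
])

```text
time: 2.1
tool_pos: [0.4084, 0.2119, 0.2532]
tcp_rot: [-0.0, -0.118, 0.993, -0.0]
wrist_force: [-0.6, 1.2, 0.3]
grip_width: 0.0857
grip_force: 0.0
```

Run:
```python
from h import *
st();plan((.5426,.0386,.2),103.3,8,4)
```

```text
t 2.1 p [0.4084 0.2119 0.2532] yaw 103.6 z [-0. -0. -1.] F [-0.57  1.23  0.32] w 0.0857 j [-0.4   0.55 -0.25  1.88  0.19  0.74  1.05]
0 xyz [-0.37 -0.83  0.22] a [-0.   -0.    0.01]
1 xyz [-0.37 -0.83  0.22] a [-0.   -0.    0.01]
2 xyz [-0.38 -0.83  0.22] a [-0.   -0.    0.01]
3 xyz [-0.38 -0.83  0.22] a [-0.   -0.    0.01]
4 xyz [-0.38 -0.83  0.22] a [-0. -0.  0.]
5 xyz [-0.38 -0.83  0.22] a [-0. -0.  0.]
6 xyz [-0.38 -0.83  0.22] a [-0. -0.  0.]
7 xyz [-0.38 -0.83  0.22] a [-0. -0.  0.]
```

drive_tool([
  {"hand": 0, "x": -0.43, "y": -0.95, "z": 0.2, "ax": 0, "ay": 0, "az": 0},
  {"hand": 0, "x": -0.43, "y": -0.95, "z": 0.26, "ax": 0, "ay": 0, "az": 0},
  {"hand": 0, "x": -0.43, "y": -0.95, "z": 0.26, "ax": 0, "ay": 0, "az": 0},
  {"hand": 0, "x": -0.43, "y": -0.95, "z": 0.26, "ax": 0, "ay": 0, "az": 0},
  {"hand": 0, "x": -0.43, "y": -0.95, "z": 0.26, "ax": 0, "ay": 0, "az": 0},
  {"hand": 0, "x": -0.43, "y": -0.95, "z": 0.26, "ax": 0, "ay": 0, "az": 0},
  {"hand": 0, "x": -0.42, "y": -0.94, "z": 0.26, "ax": 0, "ay": 0, "az": 0},
  {"hand": 0, "x": 0, "y": 0, "z": 0, "ax": 0, "ay": 0, "az": 0},
])

```text
time: 3.1
tool_pos: [0.5426, 0.0384, 0.1996]
tcp_rot: [-0.001, -0.117, 0.993, -0.0]
wrist_force: [-0.3, 0.8, -0.4]
grip_width: 0.0858
grip_force: 0.0
```

Run:
```python
from h import *
st();p=camera_params("wrist");im=read_camera("wrist");np.save("pics/w1.npy",im);cv2.imwrite("pics/w1.png",im[...,::-1])
for o in plates(im,p): print(o)
print(p["xyz"],p["attitude"])
plan((.5426,.0386,.03),103.3,7,1)
```

```text
t 3.1 p [0.5426 0.0384 0.1996] yaw 103.43 z [-0.001 -0.001 -1.   ] F [-0.31  0.81 -0.35] w 0.0858 j [ 0.01  0.74 -0.26  1.67  0.25  0.77  1.43]
([285.0, 184.0], [543.3, 39.1], [79.0, 44.1], np.float32(12.2))
([458.0, 141.0], [479.8, 208.4], [125.3, 155.5], np.float32(135.0))
([274.0, 45.0], [437.8, 4.6], [69.4, 44.7], np.float32(14.2))
([107.0, 39.0], [460.0, -121.7], [64.7, 42.8], np.float32(0.2))
[0.46403291 0.01991588 0.31978315] [ 0.61155655 -0.09898022 -0.12484013  0.77499448]
0 xyz [-0.   -0.01  0.81] a [ 0.   -0.01  0.03]
1 xyz [-0.   -0.01  0.81] a [ 0. -0.  0.]
2 xyz [-0.   -0.01  0.81] a [ 0. -0.  0.]
3 xyz [-0.   -0.01  0.81] a [ 0. -0.  0.]
4 xyz [-0.   -0.01  0.81] a [ 0. -0.  0.]
5 xyz [-0.   -0.01  0.81] a [ 0. -0.  0.]
6 xyz [-0.   -0.01  0.81] a [ 0. -0.  0.]
```

View pics/w1.png

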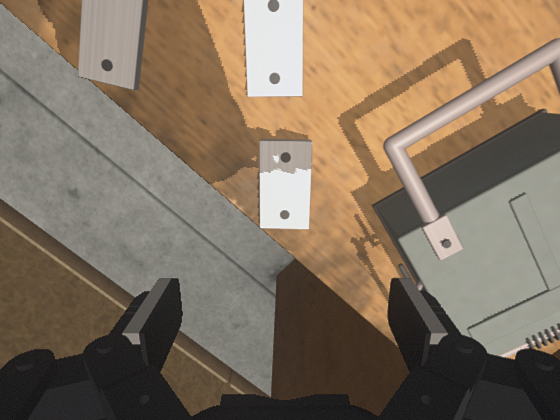

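The wrist view shows plate A at (285,184) between the fingers' lanes, with plate B at (274,45) and C at (110,40) behind it. It agrees with the fixed cameras to about 1 mm, so I'm descending.

drive_tool([
  {"hand": 0, "x": 0, "y": 0, "z": 0.9, "ax": 0, "ay": 0, "az": 0.05},
  {"hand": 0, "x": 0, "y": 0, "z": 0.9, "ax": 0, "ay": 0, "az": 0},
  {"hand": 0, "x": 0, "y": 0, "z": 0.9, "ax": 0, "ay": 0, "az": 0},
  {"hand": 0, "x": 0, "y": 0, "z": 0.9, "ax": 0, "ay": 0, "az": 0},
  {"hand": 0, "x": 0, "y": 0, "z": 0.9, "ax": 0, "ay": 0, "az": 0},
  {"hand": 0, "x": 0, "y": 0, "z": 0.8, "ax": 0, "ay": 0, "az": 0},
  {"hand": 0, "x": 0, "y": 0, "z": 0.45, "ax": 0, "ay": 0, "az": 0},
  {"hand": 0, "x": 0, "y": 0, "z": 0, "ax": 0, "ay": 0, "az": 0},
])

```text
time: 4.15
tool_pos: [0.5418, 0.0408, 0.0278]
tcp_rot: [-0.0, -0.115, 0.993, 0.0]
wrist_force: [0.1, 0.4, 0.4]
grip_width: 0.0856
grip_force: 0.0
```

drive_tool([
  {"hand": 255, "x": 0, "y": 0, "z": 0.1, "ax": 0, "ay": 0, "az": 0},
  {"hand": 255, "x": 0, "y": 0, "z": 0, "ax": 0, "ay": 0, "az": 0},
  {"hand": 255, "x": 0, "y": 0, "z": 0, "ax": 0, "ay": 0, "az": 0},
  {"hand": 255, "x": 0, "y": 0, "z": 0, "ax": 0, "ay": 0, "az": 0},
  {"hand": 255, "x": 0, "y": 0, "z": 0, "ax": 0, "ay": 0, "az": 0},
  {"hand": 255, "x": 0, "y": 0, "z": 0, "ax": 0, "ay": 0, "az": 0},
  {"hand": 255, "x": 0, "y": 0, "z": 0, "ax": 0, "ay": 0, "az": 0},
  {"hand": 255, "x": 0, "y": 0, "z": 0, "ax": 0, "ay": 0, "az": 0},
])

```text
time: 5.15
tool_pos: [0.5424, 0.0403, 0.0259]
tcp_rot: [0.0, -0.115, 0.993, -0.0]
wrist_force: [-2.3, -0.5, 11.0]
grip_width: 0.0431
grip_force: 59.8
```

Run:
```python
from h import *
s=st();s["tool_pos"]=np.array([.5424,.0403,.0]);plan((.432,.0033,.0),103.8,5,1,s)
```

```text
t 5.15 p [0.5424 0.0403 0.0259] yaw 103.19 z [ 0.001 -0.    -1.   ] F [-2.28 -0.5  11.03] w 0.0431 j [-0.06  1.02 -0.15  1.77  0.35  0.37  1.34]
0 xyz [ 0.77 -0.07 -0.  ] a [-0.    0.01 -0.08]
1 xyz [ 0.77 -0.06  0.  ] a [-0.  0. -0.]
2 xyz [ 0.77 -0.06  0.  ] a [-0.  0. -0.]
3 xyz [ 0.77 -0.06  0.  ] a [-0.  0. -0.]
4 xyz [ 0.77 -0.06  0.  ] a [-0.  0. -0.]
```

drive_tool([
  {"hand": 255, "x": 0, "y": 0, "z": -0.8, "ax": 0, "ay": 0, "az": -0.08},
  {"hand": 255, "x": 0.3, "y": -0.02, "z": -0.8, "ax": 0, "ay": 0, "az": 0},
  {"hand": 255, "x": 0.8, "y": -0.06, "z": 0, "ax": 0, "ay": 0, "az": 0},
  {"hand": 255, "x": 0.8, "y": -0.07, "z": 0, "ax": 0, "ay": 0, "az": 0},
  {"hand": 255, "x": 0.8, "y": -0.07, "z": 0, "ax": 0, "ay": 0, "az": 0},
  {"hand": 255, "x": 0.75, "y": -0.07, "z": 0, "ax": 0, "ay": 0, "az": 0},
  {"hand": 255, "x": 0.4, "y": -0.02, "z": 0, "ax": 0, "ay": 0, "az": 0},
  {"hand": 255, "x": 0, "y": 0, "z": 0, "ax": 0, "ay": 0, "az": 0},
])

```text
time: 6.15
tool_pos: [0.4321, 0.0035, 0.0733]
tcp_rot: [-0.0, -0.12, 0.993, -0.0]
wrist_force: [0.7, -0.7, -1.7]
grip_width: 0.043
grip_force: 62.5
```

Run:
```python
from h import *
s=st();plan((.432,.0033,.042),103.8,4,1,s)
```

```text
t 6.15 p [0.4321 0.0035 0.0733] yaw 103.83 z [-0. -0. -1.] F [ 0.68 -0.71 -1.65] w 0.043 j [-0.05  0.87 -0.06  2.16  0.4   0.13  1.33]
0 xyz [ 0.   -0.    0.26] a [-0. -0.  0.]
1 xyz [ 0.   -0.    0.26] a [-0. -0.  0.]
2 xyz [ 0.   -0.    0.26] a [-0. -0.  0.]
3 xyz [ 0.   -0.    0.26] a [-0. -0.  0.]
```

drive_tool([
  {"hand": 255, "x": 0, "y": 0, "z": 0.4, "ax": 0, "ay": 0, "az": 0},
  {"hand": 255, "x": 0, "y": 0, "z": 0.4, "ax": 0, "ay": 0, "az": 0},
  {"hand": 255, "x": 0, "y": 0, "z": 0.25, "ax": 0, "ay": 0, "az": 0},
  {"hand": 255, "x": 0, "y": 0, "z": 0.12, "ax": 0, "ay": 0, "az": 0},
  {"hand": 255, "x": 0, "y": 0, "z": 0, "ax": 0, "ay": 0, "az": 0},
  {"hand": 60, "x": 0, "y": 0, "z": 0, "ax": 0, "ay": 0, "az": 0},
  {"hand": 60, "x": 0, "y": 0, "z": 0, "ax": 0, "ay": 0, "az": 0},
  {"hand": 60, "x": 0, "y": 0, "z": 0, "ax": 0, "ay": 0, "az": 0},
])

```text
time: 7.15
tool_pos: [0.4323, 0.0036, 0.0379]
tcp_rot: [0.0, -0.12, 0.993, -0.0]
wrist_force: [-0.1, 0.4, -0.7]
grip_width: 0.0656
grip_force: 0.0
```

Run:
```python
from h import *
s=st();plan((.4525,-.1224,s["tool_pos"][2]),89.8,5,3,s)
```

```text
t 7.15 p [0.4323 0.0036 0.0379] yaw 103.84 z [ 0. -0. -1.] F [-0.06  0.4  -0.7 ] w 0.0656 j [-0.08  0.95 -0.01  2.17  0.41  0.03  1.32]
0 xyz [ 0.07 -0.85  0.  ] a [-0.    0.    0.58]
1 xyz [ 0.   -0.85  0.  ] a [-0.    0.    0.58]
2 xyz [-0.07 -0.85  0.  ] a [-0.    0.    0.58]
3 xyz [-0.14 -0.84  0.  ] a [-0.  0.  0.]
4 xyz [-0.14 -0.84  0.  ] a [-0.  0.  0.]
```

drive_tool([
  {"hand": 60, "x": 0, "y": 0, "z": -0.8, "ax": 0, "ay": 0, "az": 0},
  {"hand": 60, "x": 0, "y": 0, "z": -0.9, "ax": 0, "ay": 0, "az": 0},
  {"hand": 60, "x": 0.07, "y": -0.85, "z": -0.9, "ax": 0, "ay": 0, "az": 0.58},
  {"hand": 60, "x": 0, "y": -0.85, "z": 0, "ax": 0, "ay": 0, "az": 0.58},
  {"hand": 60, "x": -0.07, "y": -0.85, "z": 0, "ax": 0, "ay": 0, "az": 0.58},
  {"hand": 60, "x": -0.14, "y": -0.84, "z": 0, "ax": 0, "ay": 0, "az": 0},
  {"hand": 60, "x": -0.14, "y": -0.84, "z": 0, "ax": 0, "ay": 0, "az": 0},
  {"hand": 60, "x": 0, "y": 0, "z": 0, "ax": 0, "ay": 0, "az": 0},
])

```text
time: 8.15
tool_pos: [0.4527, -0.1241, 0.1159]
tcp_rot: [0.0, 0.002, 1.0, -0.0]
wrist_force: [0.5, 1.0, -1.3]
grip_width: 0.0656
grip_force: 0.0
```

Run:
```python
from h import *
s=st()
for n in("wrist","scene","top"):
    p=camera_params(n);im=read_camera(n);np.save(f"pics/{n}2.npy",im)
    for z in(.012,.024):
        for o in plates(im,p,z):
            if 60<max(o[2])<100: print(n,z,o)
plan((.4525,-.1224,.026),89.8,5,1,s)
```

```text
t 8.15 p [ 0.4527 -0.1241  0.1159] yaw 89.76 z [ 0.    -0.001 -1.   ] F [ 0.54  0.98 -1.32] w 0.0656 j [ 0.3   0.8  -0.18  2.01  0.36  0.37  1.4 ]
wrist 0.012 ([494.0, 187.0], [435.5, 10.9], [83.5, 46.7], np.float32(13.8))
wrist 0.024 ([494.0, 187.0], [432.1, 3.7], [79.0, 44.2], np.float32(13.8))
scene 0.012 ([317.0, 275.0], [437.5, 12.6], [80.7, 45.9], np.float32(13.8))
scene 0.024 ([317.0, 275.0], [431.6, 3.7], [79.5, 45.2], np.float32(13.8))
top 0.012 ([6.0, 223.0], [359.5, 846.7], [95.6, 42.5], np.float32(4.8))
top 0.012 ([347.0, 198.0], [433.2, 3.1], [80.0, 46.1], np.float32(13.8))
top 0.024 ([6.0, 223.0], [358.3, 840.3], [94.7, 42.1], np.float32(4.8))
top 0.024 ([347.0, 198.0], [431.4, 4.3], [79.2, 45.7], np.float32(13.8))
0 xyz [0.   0.01 0.6 ] a [-0.    0.   -0.01]
1 xyz [0.   0.01 0.6 ] a [-0.  0. -0.]
2 xyz [0.   0.01 0.6 ] a [-0.  0. -0.]
3 xyz [0.   0.01 0.6 ] a [-0.  0. -0.]
4 xyz [0.   0.01 0.6 ] a [-0.  0. -0.]
```

drive_tool([
  {"hand": 60, "x": 0, "y": 0, "z": 0.8, "ax": 0, "ay": 0, "az": 0},
  {"hand": 60, "x": 0, "y": 0.06, "z": 0.8, "ax": 0, "ay": 0, "az": 0},
  {"hand": 60, "x": 0, "y": 0, "z": 0.8, "ax": 0, "ay": 0, "az": 0},
  {"hand": 60, "x": 0, "y": 0, "z": 0.55, "ax": 0, "ay": 0, "az": 0},
  {"hand": 60, "x": 0, "y": 0, "z": 0, "ax": 0, "ay": 0, "az": 0},
  {"hand": 255, "x": 0, "y": 0, "z": 0, "ax": 0, "ay": 0, "az": 0},
  {"hand": 255, "x": 0, "y": 0, "z": 0, "ax": 0, "ay": 0, "az": 0},
  {"hand": 255, "x": 0, "y": 0, "z": 0, "ax": 0, "ay": 0, "az": 0},
])

```text
time: 9.3
tool_pos: [0.4531, -0.1204, 0.0286]
tcp_rot: [0.001, 0.001, 1.0, -0.0]
wrist_force: [-1.9, 2.0, 12.6]
grip_width: 0.0426
grip_force: 59.0
```

Run:
```python
from h import *
s=st();plan((.4318,.0037,s["tool_pos"][2]),103.8,6,3,s,1)
```

```text
t 9.3 p [ 0.4531 -0.1204  0.0286] yaw 89.93 z [ 0.001 -0.    -1.   ] F [-1.91  1.98 12.63] w 0.0426 j [ 0.23  0.98 -0.06  2.04  0.4   0.13  1.36]
0 xyz [ 0.12  0.69 -0.  ] a [-0.  0. -0.]
1 xyz [ 0.12  0.69 -0.  ] a [-0.    0.   -0.58]
2 xyz [ 0.06  0.7  -0.  ] a [-0.    0.   -0.58]
3 xyz [ 0.01  0.7  -0.  ] a [-0.    0.   -0.58]
4 xyz [-0.05  0.7   0.  ] a [-0.  0. -0.]
5 xyz [-0.05  0.7   0.  ] a [-0.  0. -0.]
```

drive_tool([
  {"hand": 255, "x": 0, "y": 0, "z": -0.9, "ax": 0, "ay": 0, "az": 0},
  {"hand": 255, "x": 0.12, "y": 0.69, "z": -0.9, "ax": 0, "ay": 0, "az": 0},
  {"hand": 255, "x": 0.12, "y": 0.69, "z": -0.2, "ax": 0, "ay": 0, "az": -0.58},
  {"hand": 255, "x": 0.06, "y": 0.7, "z": 0, "ax": 0, "ay": 0, "az": -0.58},
  {"hand": 255, "x": 0.01, "y": 0.7, "z": 0, "ax": 0, "ay": 0, "az": -0.58},
  {"hand": 255, "x": -0.05, "y": 0.7, "z": 0, "ax": 0, "ay": 0, "az": 0},
  {"hand": 255, "x": -0.05, "y": 0.7, "z": 0, "ax": 0, "ay": 0, "az": 0},
  {"hand": 255, "x": 0, "y": 0, "z": 0, "ax": 0, "ay": 0, "az": 0},
])

```text
time: 10.3
tool_pos: [0.4315, 0.005, 0.0881]
tcp_rot: [0.0, -0.122, 0.993, 0.0]
wrist_force: [0.7, -0.7, -0.8]
grip_width: 0.0423
grip_force: 61.3
```

Run:
```python
from h import *
s=st();plan((.4318,.0037,.0515),103.8,1,1,s)
```

```text
t 10.3 p [0.4315 0.005  0.0881] yaw 103.97 z [ 0.001  0.    -1.   ] F [ 0.72 -0.71 -0.82] w 0.0423 j [-0.04  0.84 -0.09  2.15  0.41  0.17  1.32]
0 xyz [ 0.   -0.05  1.22] a [0.   0.01 0.02]
```

drive_tool([
  {"hand": 255, "x": 0, "y": -0.04, "z": 0.4, "ax": 0, "ay": 0, "az": 0.02},
  {"hand": 255, "x": 0, "y": 0, "z": 0.4, "ax": 0, "ay": 0, "az": 0},
  {"hand": 255, "x": 0, "y": 0, "z": 0.27, "ax": 0, "ay": 0, "az": 0},
  {"hand": 255, "x": 0, "y": 0, "z": 0.12, "ax": 0, "ay": 0, "az": 0},
  {"hand": 255, "x": 0, "y": 0, "z": 0, "ax": 0, "ay": 0, "az": 0},
  {"hand": 60, "x": 0, "y": 0, "z": 0, "ax": 0, "ay": 0, "az": 0},
  {"hand": 60, "x": 0, "y": 0, "z": 0, "ax": 0, "ay": 0, "az": 0},
  {"hand": 60, "x": 0, "y": 0, "z": 0, "ax": 0, "ay": 0, "az": 0},
])

```text
time: 11.3
tool_pos: [0.4317, 0.0025, 0.0516]
tcp_rot: [-0.0, -0.119, 0.993, -0.0]
wrist_force: [0.2, 0.2, 0.1]
grip_width: 0.0652
grip_force: 0.0
```

drive_tool([
  {"hand": 60, "x": 0, "y": 0, "z": -0.8, "ax": 0, "ay": 0, "az": 0},
  {"hand": 60, "x": 0, "y": 0, "z": -0.9, "ax": 0, "ay": 0, "az": 0.9},
  {"hand": 60, "x": 0, "y": 0, "z": -0.9, "ax": 0, "ay": 0, "az": 0.9},
  {"hand": 60, "x": 0, "y": 0, "z": -0.9, "ax": 0, "ay": 0, "az": 0.9},
  {"hand": 60, "x": 0, "y": 0, "z": -0.9, "ax": 0, "ay": 0, "az": 0.9},
  {"hand": 60, "x": 0, "y": 0, "z": 0, "ax": 0, "ay": 0, "az": 0.9},
  {"hand": 60, "x": 0, "y": 0, "z": 0, "ax": 0, "ay": 0, "az": 0.9},
  {"hand": 60, "x": 0, "y": 0, "z": 0, "ax": 0, "ay": 0, "az": 0.9},
])

```text
time: 12.3
tool_pos: [0.4317, 0.0025, 0.1837]
tcp_rot: [-0.0, 0.317, 0.948, -0.0]
wrist_force: [0.5, -0.0, -0.6]
grip_width: 0.0657
grip_force: 0.0
```

Run:
```python
from h import *
s=st()
for n in("scene","wrist"):
    p=camera_params(n);im=read_camera(n);np.save(f"pics/{n}3.npy",im)
    for z in(.036,):
        for o in plates(im,p,z):
            print(n,z,o)
a=cv2.resize(np.load("pics/scene3.npy")[180:330,230:390],(400,375),interpolation=2);b=cv2.resize(im,(400,300));c=np.zeros((375,800,3),np.uint8);c[:,:400]=a;c[:300,400:]=b
cv2.imwrite("pics/p3.png",c[...,::-1])
```

```text
t 12.3 p [0.4317 0.0025 0.1837] yaw 53.04 z [-0. -0. -1.] F [ 0.5  -0.04 -0.62] w 0.0657 j [-0.08  0.63 -0.    2.07  0.    0.44  0.84]
scene 0.036 ([308.0, 332.0], [343.6, -121.0], [19.3, 51.2], np.float32(144.1))
scene 0.036 ([318.0, 271.0], [430.8, 2.2], [79.5, 44.7], np.float32(13.5))
scene 0.036 ([203.0, 253.0], [234.5, 147.9], [132.1, 29.1], np.float32(13.6))
wrist 0.036 ([289.0, 196.0], [431.2, 4.3], [79.1, 47.4], np.float32(13.9))
wrist 0.036 ([158.0, 112.0], [324.9, -30.2], [25.3, 25.4], np.float32(137.2))
wrist 0.036 ([499.0, 120.0], [493.5, 182.3], [92.5, 150.4], np.float32(135.9))
```

View pics/p3.png

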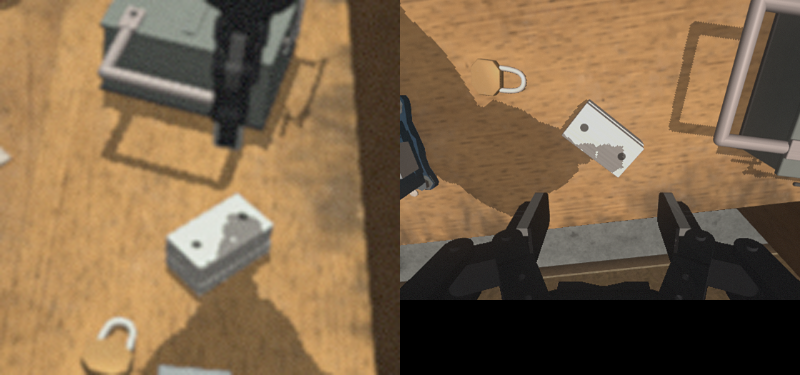

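The pile is squared. All three plates share their edges at (431,3) mm, yaw 13.7°, and the pile sits at (218,235) in the left panel. Now over to the bar.

Run:
```python
from h import *
plan((.4425,.1334,.19),44.7,6,2)
```

```text
0 xyz [ 0.39  0.62 -0.04] a [-0.    0.    0.53]
1 xyz [ 0.43  0.59 -0.04] a [-0.    0.    0.53]
2 xyz [ 0.47  0.55 -0.04] a [-0.  0.  0.]
3 xyz [ 0.47  0.55 -0.04] a [-0.  0.  0.]
4 xyz [ 0.47  0.55 -0.04] a [-0.  0.  0.]
5 xyz [ 0.47  0.55 -0.04] a [-0.  0.  0.]
```

drive_tool([
  {"hand": 60, "x": 0.39, "y": 0.62, "z": -0.04, "ax": 0, "ay": 0, "az": 0.53},
  {"hand": 60, "x": 0.43, "y": 0.59, "z": -0.04, "ax": 0, "ay": 0, "az": 0.53},
  {"hand": 60, "x": 0.47, "y": 0.55, "z": -0.04, "ax": 0, "ay": 0, "az": 0},
  {"hand": 60, "x": 0.47, "y": 0.55, "z": -0.04, "ax": 0, "ay": 0, "az": 0},
  {"hand": 60, "x": 0.47, "y": 0.55, "z": -0.04, "ax": 0, "ay": 0, "az": 0},
  {"hand": 60, "x": 0.47, "y": 0.55, "z": -0.04, "ax": 0, "ay": 0, "az": 0},
  {"hand": 60, "x": 0, "y": 0, "z": 0, "ax": 0, "ay": 0, "az": 0},
  {"hand": 60, "x": 0, "y": 0, "z": 0, "ax": 0, "ay": 0, "az": 0},
])

```text
time: 13.4
tool_pos: [0.4423, 0.1322, 0.1908]
tcp_rot: [-0.0, 0.384, 0.923, -0.0]
wrist_force: [-0.1, -0.3, 0.4]
grip_width: 0.0652
grip_force: 0.0
```

Run:
```python
from h import *
s=st();p=camera_params("wrist");im=read_camera("wrist");np.save("pics/w4.npy",im);cv2.imwrite("pics/w4.png",im[...,::-1]);np.save("pics/t4.npy",read_camera("top"))
print(proj(p,(.4425,.1334,.083)),proj(p,(.4425+.055*.7037,.1334-.055*.7105,.083)),proj(p,(.4425-.055*.7037,.1334+.055*.7105,.083)))
```

```text
t 13.4 p [0.4423 0.1322 0.1908] yaw 44.87 z [-0.    -0.001 -1.   ] F [-0.11 -0.29  0.38] w 0.0652 j [-0.41  0.65  0.09  1.97 -0.11  0.53  0.54]
[285.37296479 215.02226004] [285.10938427 287.3729136 ] [285.67743949 131.44649502]
```

View pics/w4.png

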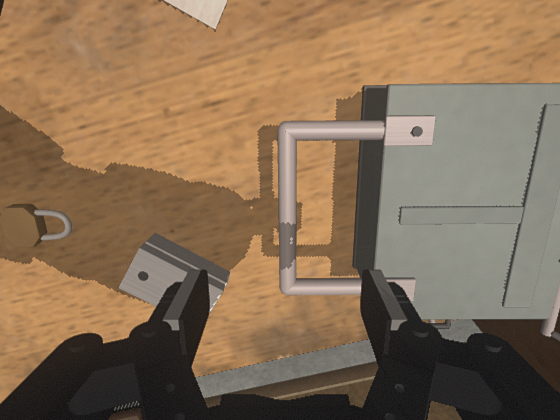

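The bar's axis is at column 288 and its arms at rows 130 and 287. That matches the prediction to 2 mm, so I'll correct by about 3 mm along tool y and descend.

drive_tool([
  {"hand": 105, "x": 0.02, "y": 0.09, "z": 0.6, "ax": 0, "ay": 0, "az": 0},
  {"hand": 105, "x": 0, "y": 0, "z": 0.8, "ax": 0, "ay": 0, "az": 0},
  {"hand": 105, "x": 0, "y": 0, "z": 0.8, "ax": 0, "ay": 0, "az": 0},
  {"hand": 105, "x": 0, "y": 0, "z": 0.8, "ax": 0, "ay": 0, "az": 0},
  {"hand": 105, "x": 0, "y": 0, "z": 0.48, "ax": 0, "ay": 0, "az": 0},
  {"hand": 105, "x": 0, "y": 0, "z": 0, "ax": 0, "ay": 0, "az": 0},
  {"hand": 255, "x": 0, "y": 0, "z": 0, "ax": 0, "ay": 0, "az": 0},
  {"hand": 255, "x": 0, "y": 0, "z": 0, "ax": 0, "ay": 0, "az": 0},
])

```text
time: 14.5
tool_pos: [0.4442, 0.1352, 0.0872]
tcp_rot: [0.0, 0.384, 0.923, 0.0]
wrist_force: [-7.1, -9.7, 2.6]
grip_width: 0.0146
grip_force: 9.5
```

drive_tool([
  {"hand": 255, "x": 0, "y": 0, "z": 0, "ax": 0, "ay": 0, "az": 0},
  {"hand": 255, "x": 0, "y": 0, "z": 0, "ax": 0, "ay": 0, "az": 0},
  {"hand": 255, "x": 0, "y": 0, "z": 0, "ax": 0, "ay": 0, "az": 0},
  {"hand": 255, "x": 0, "y": 0, "z": 0, "ax": 0, "ay": 0, "az": 0},
  {"hand": 255, "x": 0, "y": 0, "z": 0, "ax": 0, "ay": 0, "az": 0},
  {"hand": 255, "x": 0, "y": 0, "z": 0, "ax": 0, "ay": 0, "az": 0},
  {"hand": 255, "x": 0, "y": 0, "z": 0, "ax": 0, "ay": 0, "az": 0},
  {"hand": 255, "x": 0, "y": 0, "z": 0, "ax": 0, "ay": 0, "az": 0},
])

```text
time: 15.5
tool_pos: [0.443, 0.1341, 0.0869]
tcp_rot: [-0.001, 0.385, 0.923, -0.001]
wrist_force: [-6.0, -6.8, 4.2]
grip_width: 0.0097
grip_force: 58.5
```

Run:
```python
from h import *
s=st();a=np.linspace(0,1.2,17);q=rot(s["tcp_rot"])
h=np.array([.7105,.7037,0]);prev=np.zeros(3)
for t in a[1:]:
    d=.194*((1-np.cos(t))*h+np.array([0,0,np.sin(t)]));print(round(t,3),(q.inv().apply(d-prev)/.03).round(2));prev=d
```

```text
t 15.5 p [0.443  0.1341 0.0869] yaw 44.77 z [-0.002 -0.002 -1.   ] F [-6.   -6.78  4.22] w 0.0097 j [-0.39  0.86  0.04  2.05 -0.13  0.25  0.55]
0.075 [ 0.    0.02 -0.48]
0.15 [ 0.    0.05 -0.48]
0.225 [ 0.    0.09 -0.48]
0.3 [ 0.    0.12 -0.47]
0.375 [ 0.    0.16 -0.46]
0.45 [-0.    0.19 -0.44]
0.525 [-0.    0.23 -0.43]
0.6 [-0.    0.26 -0.41]
0.675 [-0.    0.29 -0.39]
0.75 [-0.    0.32 -0.37]
0.825 [-0.    0.34 -0.34]
0.9 [-0.    0.37 -0.32]
0.975 [-0.    0.39 -0.29]
1.05 [-0.    0.41 -0.26]
1.125 [-0.    0.43 -0.23]
1.2 [-0.    0.44 -0.19]
```

drive_tool([
  {"hand": 255, "x": 0, "y": -0.02, "z": -0.48, "ax": 0, "ay": 0, "az": 0},
  {"hand": 255, "x": 0, "y": 0.05, "z": -0.48, "ax": 0, "ay": 0, "az": 0},
  {"hand": 255, "x": 0, "y": 0.09, "z": -0.48, "ax": 0, "ay": 0, "az": 0},
  {"hand": 255, "x": 0, "y": 0.12, "z": -0.47, "ax": 0, "ay": 0, "az": 0},
  {"hand": 255, "x": 0, "y": 0.16, "z": -0.46, "ax": 0, "ay": 0, "az": 0},
  {"hand": 255, "x": 0, "y": 0.19, "z": -0.44, "ax": 0, "ay": 0, "az": 0},
  {"hand": 255, "x": 0, "y": 0.23, "z": -0.43, "ax": 0, "ay": 0, "az": 0},
  {"hand": 255, "x": 0, "y": 0.26, "z": -0.41, "ax": 0, "ay": 0, "az": 0},
])

```text
time: 16.5
tool_pos: [0.4654, 0.1566, 0.197]
tcp_rot: [-0.001, 0.385, 0.923, -0.002]
wrist_force: [-9.4, -9.5, 3.3]
grip_width: 0.0099
grip_force: 58.4
```

```bash
cat >> h.py <<'E'
H=np.array([.4430,.1341])+.194*np.array([.7105,.7037])
def theta(p,off=.0039):  # bar = TCP minus off in z
    dx=(H-np.array(p[:2]))@[.7105,.7037];dz=p[2]-off-.083
    print("theta",round(np.arctan2(dz,dx),3),"r",round(np.hypot(dx,dz),4))
E
python3 - <<'E'
from h import *
s=st();theta(s["tool_pos"])
E
```

```text
t 16.5 p [0.4654 0.1566 0.197 ] yaw 44.76 z [-0.004 -0.002 -1.   ] F [-9.4  -9.54  3.3 ] w 0.0099 j [-0.45  0.68  0.11  1.86 -0.11  0.62  0.51]
theta 0.596 r 0.196
```

drive_tool([
  {"hand": 255, "x": 0, "y": 0.22, "z": -0.39, "ax": 0, "ay": 0, "az": 0},
  {"hand": 255, "x": 0, "y": 0.3, "z": -0.37, "ax": 0, "ay": 0, "az": 0},
  {"hand": 255, "x": 0, "y": 0.34, "z": -0.34, "ax": 0, "ay": 0, "az": 0},
  {"hand": 255, "x": 0, "y": 0.37, "z": -0.32, "ax": 0, "ay": 0, "az": 0},
  {"hand": 255, "x": 0, "y": 0.39, "z": -0.29, "ax": 0, "ay": 0, "az": 0},
  {"hand": 255, "x": 0, "y": 0.41, "z": -0.26, "ax": 0, "ay": 0, "az": 0},
  {"hand": 255, "x": 0, "y": 0.43, "z": -0.23, "ax": 0, "ay": 0, "az": 0},
  {"hand": 255, "x": 0, "y": 0.44, "z": -0.19, "ax": 0, "ay": 0, "az": 0},
])

```text
time: 17.5
tool_pos: [0.528, 0.2196, 0.2697]
tcp_rot: [-0.0, 0.384, 0.923, 0.0]
wrist_force: [-8.2, -1.2, 13.5]
grip_width: 0.0096
grip_force: 63.2
```

drive_tool([
  {"hand": 255, "x": 0, "y": 0, "z": 0, "ax": 0, "ay": 0, "az": 0},
  {"hand": 255, "x": 0, "y": 0, "z": 0, "ax": 0, "ay": 0, "az": 0},
  {"hand": 255, "x": 0, "y": 0, "z": 0, "ax": 0, "ay": 0, "az": 0},
  {"hand": 255, "x": 0, "y": 0, "z": 0, "ax": 0, "ay": 0, "az": 0},
  {"hand": 255, "x": 0, "y": 0, "z": 0, "ax": 0, "ay": 0, "az": 0},
  {"hand": 255, "x": 0, "y": 0, "z": 0, "ax": 0, "ay": 0, "az": 0},
  {"hand": 255, "x": 0, "y": 0, "z": 0, "ax": 0, "ay": 0, "az": 0},
  {"hand": 255, "x": 0, "y": 0, "z": 0, "ax": 0, "ay": 0, "az": 0},
])

```text
time: 18.5
tool_pos: [0.5279, 0.2194, 0.2695]
tcp_rot: [-0.0, 0.384, 0.923, 0.0]
wrist_force: [-10.0, -2.0, 19.4]
grip_width: 0.0094
grip_force: 64.0
```

Run:
```python
from h import *
s=st();theta(s["tool_pos"])
c=np.zeros((450,800,3),np.uint8)
im=read_camera("scene");c[:,:400]=cv2.resize(im[60:240,240:400],(400,450),interpolation=2)
im=read_camera("top");c[:,400:]=cv2.resize(im[60:240,200:360],(400,450),interpolation=2)
cv2.imwrite("pics/r5.png",c[...,::-1])
```

```text
t 18.5 p [0.5279 0.2194 0.2695] yaw 44.83 z [-0.     0.001 -1.   ] F [-10.03  -1.99  19.35] w 0.0094 j [-0.52  0.69  0.14  1.48 -0.11  0.98  0.43]
theta 1.187 r 0.1969
```

View pics/r5.png

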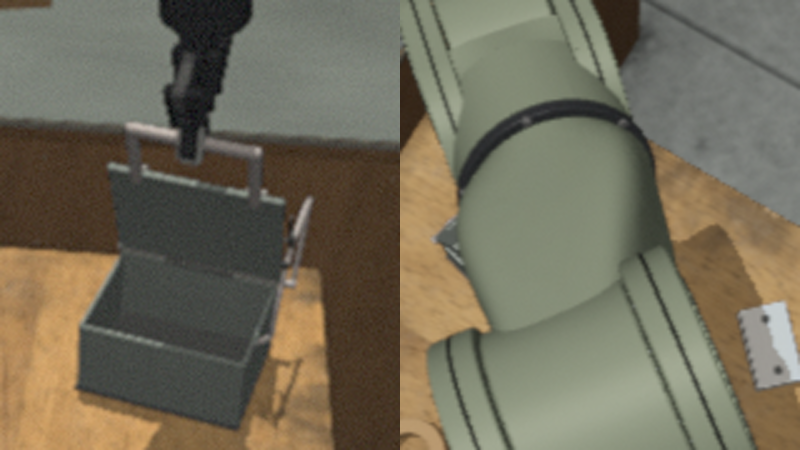

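The cover stands open with the bar in the fingers. In the scene image the bar's ends are at (291,111) and (344,121). I'll check the angle from those pixels.

```bash
cat >> h.py <<'E'
def camtheta(ends):
    p=camera_params("scene");h=np.array([.7105,.7037,0]);l=np.array([-.7037,.7105,0])
    for uv,y in zip(ends,(.055,-.055)):
        o,d=ray(p,uv);P0=np.array([*H,.083])+l*y;t=((P0-o)@l)/(d@l);X=o+d*t-P0
        print("cam theta",round(np.arctan2(X[2],-X@h),3),"r",round(np.hypot(X[2],X@h),4))
E
python3 - <<'E'
from h import *
camtheta([(290.8,111.2),(344,120.8)])
s=st();q=rot(s["tcp_rot"]);h=np.array([.7105,.7037,0]);a=np.linspace(1.187,.93,9);prev=None
for t in a:
    d=.195*(-np.cos(t)*h+np.array([0,0,np.sin(t)]))
    if prev is not None: print(round(t,3),(q.inv().apply(d-prev)/.03).round(2))
    prev=d
E
```

```text
cam theta 1.132 r 0.2068
cam theta 1.246 r 0.1816
t 18.6 p [0.5279 0.2194 0.2695] yaw 44.83 z [-0.     0.001 -1.   ] F [-10.27  -2.04  18.17] w 0.0095 j [-0.52  0.69  0.14  1.48 -0.11  0.98  0.43]
1.155 [ 0.   -0.19  0.08]
1.123 [ 0.   -0.19  0.09]
1.091 [ 0.   -0.19  0.09]
1.058 [ 0.   -0.18  0.1 ]
1.026 [ 0.   -0.18  0.11]
0.994 [ 0.   -0.18  0.11]
0.962 [ 0.   -0.17  0.12]
0.93 [ 0.   -0.17  0.12]
```

drive_tool([
  {"hand": 255, "x": 0, "y": -0.21, "z": 0.05, "ax": 0, "ay": 0, "az": 0},
  {"hand": 255, "x": 0, "y": -0.19, "z": 0.09, "ax": 0, "ay": 0, "az": 0},
  {"hand": 255, "x": 0, "y": -0.19, "z": 0.09, "ax": 0, "ay": 0, "az": 0},
  {"hand": 255, "x": 0, "y": -0.18, "z": 0.1, "ax": 0, "ay": 0, "az": 0},
  {"hand": 255, "x": 0, "y": -0.18, "z": 0.11, "ax": 0, "ay": 0, "az": 0},
  {"hand": 255, "x": 0, "y": -0.18, "z": 0.11, "ax": 0, "ay": 0, "az": 0},
  {"hand": 255, "x": 0, "y": -0.17, "z": 0.12, "ax": 0, "ay": 0, "az": 0},
  {"hand": 255, "x": 0, "y": -0.17, "z": 0.12, "ax": 0, "ay": 0, "az": 0},
])

```text
time: 19.6
tool_pos: [0.4972, 0.1884, 0.2438]
tcp_rot: [0.0, 0.384, 0.923, 0.0]
wrist_force: [0.8, 6.0, -4.9]
grip_width: 0.0095
grip_force: 63.0
```

drive_tool([
  {"hand": 255, "x": 0, "y": 0, "z": 0, "ax": 0, "ay": 0, "az": 0},
  {"hand": 255, "x": 0, "y": 0, "z": 0, "ax": 0, "ay": 0, "az": 0},
  {"hand": 255, "x": 0, "y": 0, "z": 0, "ax": 0, "ay": 0, "az": 0},
  {"hand": 255, "x": 0, "y": 0, "z": 0, "ax": 0, "ay": 0, "az": 0},
  {"hand": 255, "x": 0, "y": 0, "z": 0, "ax": 0, "ay": 0, "az": 0},
  {"hand": 255, "x": 0, "y": 0, "z": 0, "ax": 0, "ay": 0, "az": 0},
  {"hand": 255, "x": 0, "y": 0, "z": 0, "ax": 0, "ay": 0, "az": 0},
  {"hand": 255, "x": 0, "y": 0, "z": 0, "ax": 0, "ay": 0, "az": 0},
])

```text
time: 20.6
tool_pos: [0.4972, 0.1884, 0.2437]
tcp_rot: [-0.0, 0.384, 0.923, -0.0]
wrist_force: [-0.1, 5.2, -3.5]
grip_width: 0.0097
grip_force: 63.1
```

Run:
```python
from h import *
s=st();theta(s["tool_pos"])
im=read_camera("scene");c=cv2.resize(im[70:330,230:400],(510,780)[:1]+(600,)) if 0 else cv2.resize(im[80:320,230:400],(425,600),interpolation=2)
cv2.imwrite("pics/r6.png",c[...,::-1])
for o in plates(im,camera_params("scene"),.036): print(o)
```

```text
t 20.6 p [0.4972 0.1884 0.2437] yaw 44.82 z [-0.  0. -1.] F [-0.08  5.23 -3.53] w 0.0097 j [-0.49  0.66  0.13  1.66 -0.11  0.83  0.47]
theta 0.929 r 0.1958
([308.0, 332.0], [342.2, -121.1], [22.1, 52.2], np.float32(149.8))
([203.0, 253.0], [234.6, 148.2], [131.8, 29.5], np.float32(14.0))
```

View pics/r6.png

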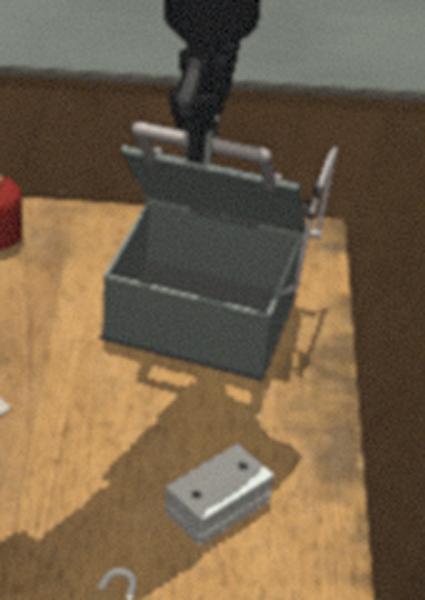

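The pile at (219,490) is intact in the shade. The bar is held, and the kinematics put the cover at about 0.93 rad with forces small and steady, so I'm handing in.

Run:
```python
from h import *
camtheta([(283.6,131.2),(338.4,141.2)]);print(hand_in())
```

```text
cam theta 0.894 r 0.2093
cam theta 0.997 r 0.1681
the job is handed in; nothing more can be done
None
```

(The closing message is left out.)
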